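Trying the washed glue syringes

ROBOT

A 6-joint arm with a two-finger parallel gripper is mounted at the origin on the work surface. World frame = base frame: x ahead of the robot, y to its left, z up, the work surface at z = 0. Lengths are in m, angles in rad, forces in N, time in s.
With the tool pointing down it reaches from about 0.275 to 0.825 m from the base axis. Payload 4.9 kg.
Tool frame: the origin (TCP) lies on the centre line of the jaws, within the pads' length; the fingertips stand arm.nose_length ahead of it and the grasp point (between the pads) lies 6 mm ahead of it (arm.nose_length is the distance from the TCP to the fingertips, in m); z points along the fingers, y is the direction in which the jaws open and shut (so a half turn about z gives the same grasp; the last joint's range is limited). The gripper opens to 85 mm and grips with 20 to 120 N. Pads are 22 mm wide; open, the fingers measure 114 mm over their backs; the gripper's body (76 mm by 85 mm) begins 54 mm behind the grasp point. The pads swing forward as they close: fully open they stand 13 mm farther back than shut.
Start: joints at [1.124, 0.326, -0.193, 1.052, 0, 1.437], TCP at [0.169, 0.523, 0.256] pointing down, gripper open.
Joint ranges: [-2.65, 2.65], [-0.97, 1.79], [-1.3, 1.35], [-1.93, 2.1], [-1.47, 1.37], [-3.14, 3.14]. Speed limits (rad/s): [2.57, 2.57, 3.14, 3.14, 3.14, 3.14].

INTERFACE

Orientations are given as [roll, pitch, yaw] about the fixed x, y, z axes, in that order (R = Rz(yaw) Ry(pitch) Rx(roll)).
In Python, from workcell import arm, vision, job gives the robot as it stands.
- The arm moves only by the tool step_arm, never from a script. Its arguments are lists of equal length, an entry for each row: "dp": the shift along the world's x, y, z in cm, a list of three; "turn": the turn, a rotation vector about the world's x, y, z in degrees, a list of three; "grip": the gripper command: -1 is fully open, 1 is shut, values between are in proportion. A call has exactly 8 rows; each row is the pose to reach, as a shift and turn from the pose commanded when the call began; what a row does not reach only later rows make up. A row lasts 1/8 s, in which the tool goes at most 62.5 mm and 10.7 degrees, less where a joint would pass 70% of its speed; a pose out of reach is approached as far as the arm can. A call with a gripper value outside its range is refused whole. The fingers move at their own pace and stop on an object; "squeeze" is the grip in N (left out, the last holds). Time passes only in rows, so rows that repeat a pose let the fingers close, or fill a call up. It gives the time, the measured TCP pose, the force and the opening at its end, in the units of the state.
- arm.get_state(): the state, without advancing time (a new reading comes with each control period).
- vision.snapshot(name): name is "side" or "top"; returns the picture (420x560x3 uint8, blue, green, red); there is no depth.
- vision.camera_model(name): a dict with "fx", "fy", "cx", "cy" (pixels), "origin" and "orientation" of the camera in the world. Camera axes: x right, y down, z forward; pixel columns grow to the right and rows downward; lengths in m; the calibration is good to about 2 mm. A picture is of the moment at which its call begins. camera_model takes no time and is no camera call.
- job.hand_in(): hands the job in, once; it reports no verdict.
The state is a dict: "time_s": time; "q": joint angles; "joint_vel": joint speeds; "tau": joint torques, N m; "position": TCP position; "ee_rot": TCP orientation; "ft_force": force on the tool from outside, world axes, zero at the start; "torque": the same for the moment, N m; "width": finger opening in m.
Only numpy, scipy, OpenCV 4.12 (cv2) and the standard library are available. Lean on these libraries where they do the work, as an engineer would, in place of code of your own. Each camera call takes 0.05 s, during which the arm holds its last target. There are 200 camera calls.

TASK

Before the washed glue syringes are filled again, try all three: press each plunger slowly down, and leave it fully home with its syringe standing in the rack if it runs freely. If one meets rising resistance part-way, stop there without forcing it or pulling it back, and put that syringe, held by its barrel, nozzle down in the brass reject pot. Leave the bowl, the thread and the tin where they are.

Things in the scene. Friction and masses are not known exactly. Their poses are not given: they have to be found in the camera images.
- syringe_a_mid (a point): Barrel centre of a loose amber syringe (about 90 g) standing nozzle down in the rack; a, b, c look alike, in any order. Barrel 24 mm thick, 100 mm long, flat ended, upper 60 mm clear of the rack. Point: on the axis (z, up), 62 mm above nozzle tip, 50 mm below the finger flange's underside (flange 24 mm along x, 50 mm along y, 3 mm thick: grip the barrel along x). 1 mm play in the hole.
- syringe_a_nozzle (a point): Tip of that syringe's nozzle (8 mm thick, 12 mm long), its lowest point; z points up the axis.
- plunger_a_top (a point): Centre of the flat upper face of that syringe's white thumb disc (26 mm across, 3 mm thick, on a cross-shaped stem); goes down with the plunger. It is 91 mm above the barrel's centre when fully out, 61 mm when fully home (8 mm above the flange's top).
- plunger_a (a joint): How far that plunger is pushed in, m: 0 out, 0.030 fully home (piston on the barrel's bottom); starts at 0 to 0.008. A clean one slides at a steady 4 to 5 N, stays where left and meets a soft stop (5 N per mm) at home. One fouled with hard glue starts alike, but from between 0.015 and 0.019 on, its resistance climbs 2.5 N per mm; let go, it springs back a little. Over 20 N is forcing it.
- syringe_b_mid (a point): Barrel centre of a loose amber syringe (about 90 g) standing nozzle down in the rack; a, b, c look alike, in any order. Barrel 24 mm thick, 100 mm long, flat ended, upper 60 mm clear of the rack. Point: on the axis (z, up), 62 mm above nozzle tip, 50 mm below the finger flange's underside (flange 24 mm along x, 50 mm along y, 3 mm thick: grip the barrel along x). 1 mm play in the hole.
- syringe_b_nozzle (a point): Tip of that syringe's nozzle (8 mm thick, 12 mm long), its lowest point; z points up the axis.
- plunger_b_top (a point): Centre of the flat upper face of that syringe's white thumb disc (26 mm across, 3 mm thick, on a cross-shaped stem); goes down with the plunger. It is 91 mm above the barrel's centre when fully out, 61 mm when fully home (8 mm above the flange's top).
- plunger_b (a joint): How far that plunger is pushed in, m: 0 out, 0.030 fully home (piston on the barrel's bottom); starts at 0 to 0.008. A clean one slides at a steady 4 to 5 N, stays where left and meets a soft stop (5 N per mm) at home. One fouled with hard glue starts alike, but from between 0.015 and 0.019 on, its resistance climbs 2.5 N per mm; let go, it springs back a little. Over 20 N is forcing it.
- syringe_c_mid (a point): Barrel centre of a loose amber syringe (about 90 g) standing nozzle down in the rack; a, b, c look alike, in any order. Barrel 24 mm thick, 100 mm long, flat ended, upper 60 mm clear of the rack. Point: on the axis (z, up), 62 mm above nozzle tip, 50 mm below the finger flange's underside (flange 24 mm along x, 50 mm along y, 3 mm thick: grip the barrel along x). 1 mm play in the hole.
- syringe_c_nozzle (a point): Tip of that syringe's nozzle (8 mm thick, 12 mm long), its lowest point; z points up the axis.
- plunger_c_top (a point): Centre of the flat upper face of that syringe's white thumb disc (26 mm across, 3 mm thick, on a cross-shaped stem); goes down with the plunger. It is 91 mm above the barrel's centre when fully out, 61 mm when fully home (8 mm above the flange's top).
- plunger_c (a joint): How far that plunger is pushed in, m: 0 out, 0.030 fully home (piston on the barrel's bottom); starts at 0 to 0.008. A clean one slides at a steady 4 to 5 N, stays where left and meets a soft stop (5 N per mm) at home. One fouled with hard glue starts alike, but from between 0.015 and 0.019 on, its resistance climbs 2.5 N per mm; let go, it springs back a little. Over 20 N is forcing it.
- rack: Timber syringe rack, fixed: 70 mm along x, 200 mm along y, 56 mm high, a light board with three holes (26 mm, 70 mm apart along its y, the middle one at its centre) on two dark rails. Origin: centre of its underside; z up. The barrels' flat ends rest 16 mm above the table and the nozzle tips hang 4 mm above it.
- pot_in (a point): Centre of the inner floor (6 mm above the table) of the round brass pot for rejects, fixed: outside 94 to 100 mm across, 43 mm inner radius, rim 80 mm above the table, open above. It stands to the left or the right of the rack.
- bead_bowl: Bystander: dark wooden bowl heaped with beads, 100 mm across, 50 mm high, loose; origin at the centre of its underside.
- thread_cone: Bystander: white cone of thread with a yellow foot and tip, 52 mm across, 97 mm high, loose; beyond the rack; origin at the centre of its underside.
- tin: Bystander: round silver trinket tin, 68 mm across, 35 mm high, loose; between the rack and the robot; origin at the centre of its underside.
Mind the look-alikes: they are no part of the job. What is shaped like the part that bears syringe_a_mid but black or pink is not meant. There is more than one size of the part that bears pot_in; the job needs the larger.

How it is judged:
At the end, for the whole second after the job is handed in: One syringe, plunger in by 11.5 to 26.5 mm, is in the brass pot, its nozzle less than 30 mm above the pot's floor; the other two stand in the rack where they were (within 12 mm, tilt under 0.1 rad), plungers home (in by more than 27.5 of 30 mm) (((value of joint plunger_a between 0.0115 and 0.0265 m and horizontal distance between syringe_a_nozzle and pot_in below 0.045 m and z of syringe_a_nozzle in the frame of pot_in below 0.03 m and value of joint each of plunger_b, plunger_c above 0.0275 m and angle between each of syringe_b_mid, syringe_c_mid's own z axis and vertical below 0.1 rad and distance of each of syringe_b_mid, syringe_c_mid from where it was at the start of the episode below 0.012 m) or (value of joint plunger_b between 0.0115 and 0.0265 m and horizontal distance between syringe_b_nozzle and pot_in below 0.045 m and z of syringe_b_nozzle in the frame of pot_in below 0.03 m and value of joint each of plunger_a, plunger_c above 0.0275 m and angle between each of syringe_a_mid, syringe_c_mid's own z axis and vertical below 0.1 rad and distance of each of syringe_a_mid, syringe_c_mid from where it was at the start of the episode below 0.012 m) or (value of joint plunger_c between 0.0115 and 0.0265 m and horizontal distance between syringe_c_nozzle and pot_in below 0.045 m and z of syringe_c_nozzle in the frame of pot_in below 0.03 m and value of joint each of plunger_a, plunger_b above 0.0275 m and angle between each of syringe_a_mid, syringe_b_mid's own z axis and vertical below 0.1 rad and distance of each of syringe_a_mid, syringe_b_mid from where it was at the start of the episode below 0.012 m))); the robot touches nothing.
It fails at once if a plunger is forced: more than 20 N on it (contact force between any of plunger_a, plunger_b, plunger_c and the fingers above 20 N or contact force between any of plunger_a, plunger_b, plunger_c and the arm above 20 N).
It fails at once if the bowl of beads is shifted by more than 15 mm (distance of bead_bowl from where it was at the start of the episode above 0.015 m).
It fails at once if the cone of thread is shifted by more than 15 mm (distance of thread_cone from where it was at the start of the episode above 0.015 m).
It fails at once if the tin is shifted by more than 15 mm (distance of tin from where it was at the start of the episode above 0.015 m).
It also fails if it takes over 64 s, if anything falls off the work surface, if the arm or the gripper's body presses on something with over 40 N, if the wrist force passes 120 N, or if a joint passes its speed limit or range.

## Working session

There is one attempt and no reset: what is moved stays moved. The work goes in short steps, Python scripts to look and compute and a tool call to move; the robot and the scene stay as the last step left them, time stands still between calls to the robot, and variables do not carry over. Pictures are saved under pics/ and viewed, about 8 in all and at most 12, crops included, and the job is handed in when it is done.

Besides the shell and the picture viewer there is one more tool, called after "Emit:" as name(argument=value, ...) on one line, values as JSON. step_arm: Moves the arm, as the interface text tells. Its arguments: {"type":"object","properties":{"dp":{"type":"array","items":{"type":"array","items":{"type":"number"}}},"turn":{"type":"array","items":{"type":"array","items":{"type":"number"}}},"grip":{"type":"array","items":{"type":"number"}},"squeeze":{"type":"number"}},"required":["dp","turn","grip"]}

```bash
mkdir -p pics
python3 - <<'E'
from workcell import arm, vision, job
import cv2, numpy as np
for n in("top","side"):
    cv2.imwrite(f"pics/{n}0.png",vision.snapshot(n)); print(n,vision.camera_model(n))
print(arm.get_state(), arm.nose_length)
E
```

```text
top {'fx': 382.3437661895632, 'fy': 382.3437661895632, 'cx': 278.4210367172443, 'cy': 204.40986595026575, 'origin': array([0.45093804, 0.01642827, 1.03069543]), 'orientation': array([-3.01612931, -0.03612025, -1.57366906])}
side {'fx': 385.17051250977454, 'fy': 385.17051250977454, 'cx': 282.0938805556461, 'cy': 207.46600239884825, 'origin': array([ 0.16596481, -0.5793407 ,  0.67907666]), 'orientation': array([-2.24535459,  0.00679012, -0.60968666])}
{'time_s': 0.1, 'q': array([ 1.12379500e+00,  3.26842962e-01, -1.93482058e-01,  1.05200085e+00,
        4.17507684e-06,  1.43659940e+00]), 'joint_vel': array([ 0.00164768, -0.00045742,  0.00183964,  0.00091167,  0.00085924,
       -0.0002649 ]), 'tau': array([ 1.31540961e-03, -4.44239688e+01,  2.63038605e+01,  7.90256221e-03,
       -3.24900998e-05, -4.71335824e-06]), 'position': array([0.16902741, 0.52287833, 0.2555954 ]), 'ee_rot': array([-3.14007742e+00, -2.08782207e-04,  2.82878809e+00]), 'ft_force': array([ 0.01668006, -0.06497314, -0.030138  ]), 'torque': array([-0.04862378, -0.05378783,  0.04113828]), 'width': 0.08525612878750033} 0.025
```

View pics/top0.png

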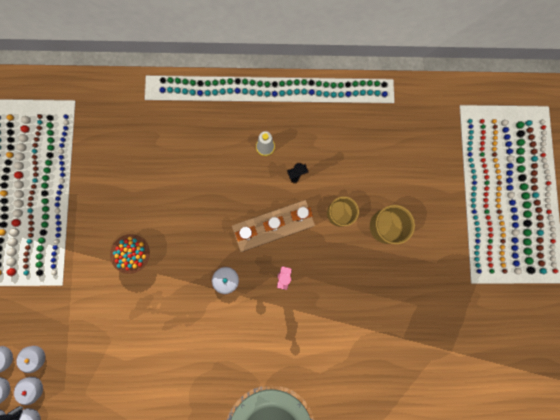

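View pics/side0.png

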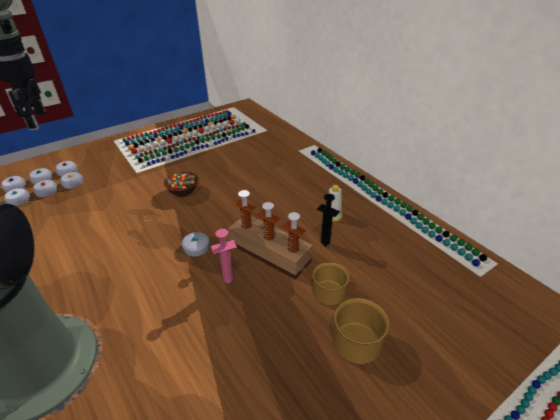

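The top view shows white discs at about (245,232), (274,223) and (303,212) px, and the larger pot at about (395,225). The smaller pot is at (343,211), pink at (285,278), black at (298,172), the tin at (225,280) and the cone at (265,143). The side view shows the discs at about (244,195), (268,207) and (294,217).

```bash
cat > h.py <<'E'
import cv2, numpy as np
from scipy.spatial.transform import Rotation as R
from workcell import arm, vision, job
C={n:vision.camera_model(n) for n in("top","side")}
def ray(n,p):
    c=C[n]; d=R.from_euler('xyz',c['orientation']).apply([(p[0]-c['cx'])/c['fx'],(p[1]-c['cy'])/c['fy'],1]); return np.array(c['origin']),d
def onz(n,p,z):
    o,d=ray(n,p); return o+d*(z-o[2])/d[2]
def tri(p,q):
    o,d=ray("top",p); a,b=ray("side",q)
    s=np.linalg.lstsq(np.c_[d,-b],a-o,rcond=None)[0]
    P,Q=o+s[0]*d,a+s[1]*b; return (P+Q)/2,np.linalg.norm(P-Q)
def blobs(im,box,lo,hi,amin=20):
    x0,y0,x1,y1=box; h=cv2.cvtColor(im[y0:y1,x0:x1],cv2.COLOR_BGR2HSV)
    n,l,st,ce=cv2.connectedComponentsWithStats(cv2.inRange(h,lo,hi))
    return [((ce[i]+[x0,y0]).round(2),st[i][:5]+[x0,y0,0,0,0]) for i in range(1,n) if st[i][4]>=amin]
E
python3 - <<'E'
from h import *
t=cv2.imread("pics/top0.png"); s=cv2.imread("pics/side0.png")
W=((0,0,170),(180,70,255))
bt=blobs(t,(225,190,320,250),*W); bs=blobs(s,(232,180,305,228),*W,10)
for b in bt: print("top",*b, onz("top",b[0],.153))
for b in bs: print("side",*b,onz("side",b[0],.153))
if len(bt)==3==len(bs):
    for a,b in zip(sorted(bt,key=lambda b:b[0][0]),sorted(bs,key=lambda b:b[0][0])): print(tri(a[0],b[0]))
for b in blobs(t,(325,190,420,250),(20,90,40),(32,255,255),200): 
    x,y,w,h=b[1][:4]; print("pot",b, onz("top",(x+w/2,y+h/2),.08), onz("top",(x,y+h/2),.08)-onz("top",(x+w,y+h/2),.08))
for nm,p,z in(("pink",(285,270),.16),("black",(300,168),.16),("cone",(265,135),.097),("tin",(225,280),.035),("bowl",(130,252),.05)): print(nm,onz("top",p,z).round(3))
a=cv2.resize(t[185:295,215:425],None,fx=3.8,fy=3.8,interpolation=2)
cv2.imwrite("pics/c1.png",a)
E
```

```text
top [302.37 212.05] [297 207  12  11 101] [ 0.54388735 -0.07102657  0.153     ]
top [274.   222.38] [269 217  11  13 105] [ 0.5199312  -0.00530847  0.153     ]
top [244.97 232.17] [239 226  13  13 117] [0.49749898 0.06113185 0.153     ]
side [243.48 193.05] [238 190  12   7  62] [0.49780698 0.05690596 0.153     ]
side [267.5  205.46] [263 203  10   6  46] [ 0.51759013 -0.01353991  0.153     ]
side [293.49 215.8 ] [289 213  10   7  51] [ 0.54323772 -0.0753126   0.153     ]
(array([0.4986179 , 0.06079605, 0.15015534]), np.float64(0.0021609050989187762))
(array([ 0.52126858, -0.00590643,  0.14622736]), np.float64(0.0018195782760879013))
(array([ 0.54493127, -0.07176504,  0.14959247]), np.float64(0.0015664123884604304))
pink [ 0.412 -0.03   0.16 ]
black [ 0.646 -0.066  0.16 ]
cone [0.745 0.016 0.097]
tin [0.382 0.117 0.035]
bowl [0.453 0.354 0.05 ]
```

View pics/c1.png

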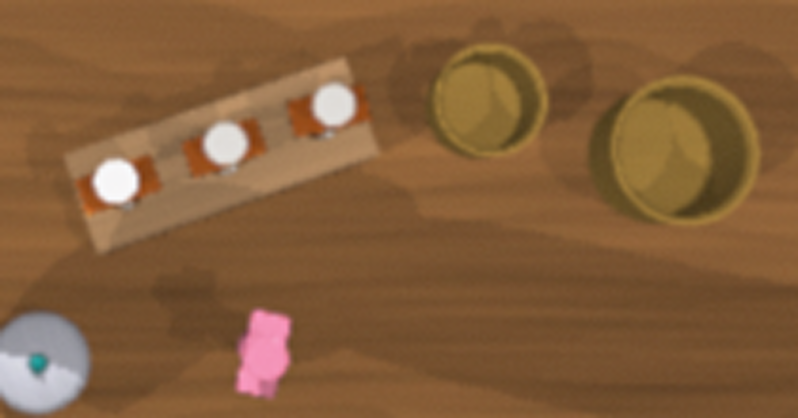

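The crop confirms the flange runs along the rack and the larger pot's rim is centred at about (395.3,224.5) full-image px. The disc spacing is 140 mm over two gaps, as it should be, and the disc heights are plausible at about 0.15 m. The rack yaw is about 19.2°, so the tool yaw should be 109.2°.

Emit:
step_arm(dp=[[4,-5.5,0],[8,-11,0],[12,-17,0],[16,-22.5,0],[20,-28,0],[24,-34,0],[28,-39.5,0],[32.9,-46.2,0]], turn=[[0,0,-7],[0,0,-14],[0,0,-21],[0,0,-28],[0,0,-35],[0,0,-42],[0,0,-48],[0,0,-52.9]], grip=[1,1,1,1,1,1,1,1])

```text
time_s: 1.1
position: [0.4595, 0.1139, 0.2562]
ee_rot: [3.142, -0.0, 1.902]
ft_force: [0.6, 0.9, -0.4]
width: 0.0001
```

Run:
```python
from h import *
print(onz("top",(395.3,224.5),.08))
s=arm.get_state(); print(s['time_s'],s['position'],s['ee_rot'],s['ft_force'],s['width'])
```

```text
[ 0.52030846 -0.31275823  0.08      ]
1.1 [0.45954285 0.11390373 0.25619581] [ 3.14155729e+00 -2.67874086e-04  1.90237506e+00] [ 0.59811796  0.88750283 -0.36558636] 7.878603149579871e-05
```

Emit:
step_arm(dp=[[2,-3,0],[3.9,-5.3,0],[3.9,-5.3,-2],[3.9,-5.3,-4],[3.9,-5.3,-6],[3.9,-5.3,-6.6],[3.9,-5.3,-6.6],[3.9,-5.3,-6.6]], turn=[[0,0,0],[0,0,0],[0,0,0],[0,0,0],[0,0,0],[0,0,0],[0,0,0],[0,0,0]], grip=[1,1,1,1,1,1,1,1])

```text
time_s: 2.1
position: [0.4984, 0.0628, 0.191]
ee_rot: [3.14, 0.0, 1.906]
ft_force: [0.6, 0.1, -0.2]
width: -0.0
```

Run:
```python
from h import *
s=arm.get_state(); print(s['position'],s['ee_rot'],s['ft_force'])
a=vision.snapshot("top")[160:290,180:350]; b=vision.snapshot("side")[140:270,180:350]
cv2.imwrite("pics/c2.png",np.hstack([cv2.resize(i,None,fx=2.35,fy=3) if 0 else cv2.resize(i,None,fx=2.3,fy=2.3,interpolation=2) for i in(a,b)]))
```

```text
[0.498351   0.06282719 0.19103875] [3.14043954e+00 4.24335391e-04 1.90565736e+00] [ 0.55282501  0.1350696  -0.18056084]
```

View pics/c2.png

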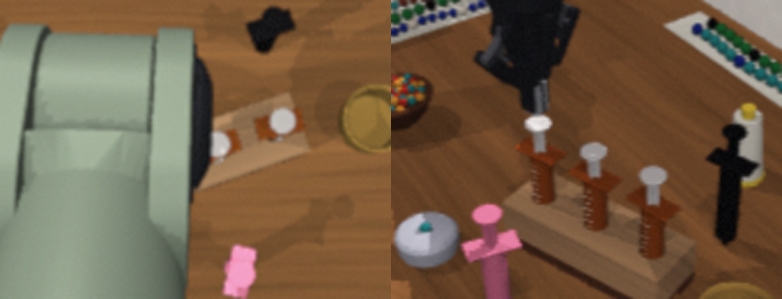

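The closed fingertips stand right above the left disc in the side view. I'll press slowly.

Emit:
step_arm(dp=[[0,-0.15,-0.5],[0,-0.2,-0.9],[0,-0.2,-1.1],[0,-0.2,-1.3],[0,-0.2,-1.5],[0,-0.2,-1.7],[0,-0.2,-1.9],[0,-0.2,-2.1]], turn=[[0,0,0],[0,0,0],[0,0,0],[0,0,0],[0,0,0],[0,0,0],[0,0,0],[0,0,0]], grip=[1,1,1,1,1,1,1,1])

```text
time_s: 3.2
position: [0.4979, 0.0608, 0.1692]
ee_rot: [3.141, 0.0, 1.906]
ft_force: [-0.5, -0.7, 3.8]
width: -0.0003
```

Emit:
step_arm(dp=[[0,0,-0.1],[0,0,-0.2],[0,0,-0.3],[0,0,-0.4],[0,0,-0.45],[0,0,-0.5],[0,0,-0.5],[0,0,-0.5]], turn=[[0,0,0],[0,0,0],[0,0,0],[0,0,0],[0,0,0],[0,0,0],[0,0,0],[0,0,0]], grip=[1,1,1,1,1,1,1,1])

```text
time_s: 4.2
position: [0.4977, 0.0608, 0.1642]
ee_rot: [-3.141, -0.0, 1.906]
ft_force: [-0.1, 0.0, 2.6]
width: -0.0
```

Emit:
step_arm(dp=[[0,0,-0.05],[0,0,-0.1],[0,0,-0.15],[0,0,-0.2],[0,0,-0.25],[0,0,-0.3],[0,0,-0.35],[0,0,-0.4]], turn=[[0,0,0],[0,0,0],[0,0,0],[0,0,0],[0,0,0],[0,0,0],[0,0,0],[0,0,0]], grip=[1,1,1,1,1,1,1,1])

```text
time_s: 5.2
position: [0.4985, 0.0608, 0.1611]
ee_rot: [3.14, 0.001, 1.906]
ft_force: [-0.2, -0.1, 10.3]
width: 0.0003
```

Run:
```python
from h import *
for i in range(3):
    vision.snapshot("side"); s=arm.get_state(); print(s['position'],s['ft_force'])
```

```text
[0.49853908 0.06075411 0.16110328] [-1.00433317 -0.06646909  9.37056442]
[0.49850694 0.06075299 0.16108781] [-1.26388854 -0.6673114   9.71441482]
[0.49850611 0.06074087 0.16110306] [-0.67659376 -0.06734831  9.23429145]
```

The force holds at about 9.4 N at rest with the plunger in about 21 mm, so the left syringe is the fouled one. I'll stop here and go on to the middle one.

Emit:
step_arm(dp=[[0,0,1.5],[0,0,3.2],[1.2,-3.3,3.2],[2.3,-6.65,3.2],[2.3,-6.65,3.2],[2.3,-6.65,2.6],[2.3,-6.65,2.3],[2.3,-6.65,2.1]], turn=[[0,0,0],[0,0,0],[0,0,0],[0,0,0],[0,0,0],[0,0,0],[0,0,0],[0,0,0]], grip=[1,1,1,1,1,1,1,1])

```text
time_s: 6.35
position: [0.5203, -0.0049, 0.1809]
ee_rot: [-3.141, -0.001, 1.907]
ft_force: [-0.4, -0.6, 0.2]
width: 0.0001
```

Emit:
step_arm(dp=[[0,0,-0.2],[0,0,-0.4],[0,0,-0.6],[0,0,-0.8],[0,0,-1.0],[0,0,-1.2],[0,0,-1.4],[0,0,-1.6]], turn=[[0,0,0],[0,0,0],[0,0,0],[0,0,0],[0,0,0],[0,0,0],[0,0,0],[0,0,0]], grip=[1,1,1,1,1,1,1,1])

```text
time_s: 7.35
position: [0.5209, -0.0058, 0.1652]
ee_rot: [3.141, 0.0, 1.905]
ft_force: [0.7, -0.3, 4.2]
width: 0.0002
```

Plunger in about 17 mm at 4 N. I'll go on 3 mm, then another 3.

Emit:
step_arm(dp=[[0,0,-0.05],[0,0,-0.1],[0,0,-0.15],[0,0,-0.2],[0,0,-0.25],[0,0,-0.3],[0,0,-0.35],[0,0,-0.4]], turn=[[0,0,0],[0,0,0],[0,0,0],[0,0,0],[0,0,0],[0,0,0],[0,0,0],[0,0,0]], grip=[1,1,1,1,1,1,1,1])

```text
time_s: 8.35
position: [0.5208, -0.0057, 0.1613]
ee_rot: [3.142, 0.0, 1.906]
ft_force: [0.3, 0.1, 3.5]
width: -0.0004
```

Emit:
step_arm(dp=[[0,0,-0.15],[0,0,-0.3],[0,0,-0.45],[0,0,-0.6],[0,0,-0.7],[0,0,-0.8],[0,0,-0.86],[0,0,-0.92]], turn=[[0,0,0],[0,0,0],[0,0,0],[0,0,0],[0,0,0],[0,0,0],[0,0,0],[0,0,0]], grip=[1,1,1,1,1,1,1,1])

```text
time_s: 9.35
position: [0.5208, -0.0057, 0.1521]
ee_rot: [3.142, -0.0, 1.906]
ft_force: [-0.1, -0.1, 3.5]
width: -0.0
```

Emit:
step_arm(dp=[[0,0,-0.02],[0,0,-0.04],[0,0,-0.06],[0,0,-0.08],[0,0,-0.1],[0,0,-0.12],[0,0,-0.12],[0,0,-0.12]], turn=[[0,0,0],[0,0,0],[0,0,0],[0,0,0],[0,0,0],[0,0,0],[0,0,0],[0,0,0]], grip=[1,1,1,1,1,1,1,1])

```text
time_s: 10.35
position: [0.5211, -0.0058, 0.1513]
ee_rot: [3.141, 0.0, 1.905]
ft_force: [-0.6, -1.1, 7.1]
width: -0.0006
```

The middle plunger is home, with its soft stop met at 7 N. Next is the right syringe, at about (0.544,-0.072).

Emit:
step_arm(dp=[[0,0,2],[0,0,4.2],[1.2,-3.3,4.2],[2.3,-6.65,4.2],[2.3,-6.65,4.2],[2.3,-6.65,3.6],[2.3,-6.65,3.2],[2.3,-6.65,3.0]], turn=[[0,0,0],[0,0,0],[0,0,0],[0,0,0],[0,0,0],[0,0,0],[0,0,0],[0,0,0]], grip=[1,1,1,1,1,1,1,1])

```text
time_s: 11.35
position: [0.5433, -0.0714, 0.1803]
ee_rot: [-3.141, -0.001, 1.907]
ft_force: [0.3, 0.0, -0.7]
width: -0.0001
```

Emit:
step_arm(dp=[[0,0,-0.2],[0,0,-0.4],[0,0,-0.6],[0,0,-0.8],[0,0,-1.0],[0,0,-1.2],[0,0,-1.4],[0,0,-1.6]], turn=[[0,0,0],[0,0,0],[0,0,0],[0,0,0],[0,0,0],[0,0,0],[0,0,0],[0,0,0]], grip=[1,1,1,1,1,1,1,1])

```text
time_s: 12.35
position: [0.5439, -0.0722, 0.1648]
ee_rot: [3.142, 0.0, 1.905]
ft_force: [-0.6, 0.2, 4.4]
width: 0.0001
```

Emit:
step_arm(dp=[[0,0,-0.05],[0,0,-0.1],[0,0,-0.15],[0,0,-0.2],[0,0,-0.25],[0,0,-0.3],[0,0,-0.35],[0,0,-0.4]], turn=[[0,0,0],[0,0,0],[0,0,0],[0,0,0],[0,0,0],[0,0,0],[0,0,0],[0,0,0]], grip=[1,1,1,1,1,1,1,1])

```text
time_s: 13.35
position: [0.5438, -0.0722, 0.1608]
ee_rot: [-3.142, -0.0, 1.906]
ft_force: [0.8, 0.6, 3.8]
width: 0.0002
```

Clean at 21 mm. I'll push on to home.

Emit:
step_arm(dp=[[0,0,-0.15],[0,0,-0.3],[0,0,-0.45],[0,0,-0.6],[0,0,-0.7],[0,0,-0.8],[0,0,-0.86],[0,0,-0.9]], turn=[[0,0,0],[0,0,0],[0,0,0],[0,0,0],[0,0,0],[0,0,0],[0,0,0],[0,0,0]], grip=[1,1,1,1,1,1,1,1])

```text
time_s: 14.35
position: [0.5438, -0.0722, 0.1519]
ee_rot: [3.142, 0.0, 1.906]
ft_force: [0.9, 0.8, 4.5]
width: 0.0001
```

Emit:
step_arm(dp=[[0,0,-0.02],[0,0,-0.04],[0,0,-0.06],[0,0,-0.08],[0,0,-0.09],[0,0,-0.1],[0,0,-0.1],[0,0,-0.1]], turn=[[0,0,0],[0,0,0],[0,0,0],[0,0,0],[0,0,0],[0,0,0],[0,0,0],[0,0,0]], grip=[1,1,1,1,1,1,1,1])

```text
time_s: 15.35
position: [0.5441, -0.0723, 0.1514]
ee_rot: [3.141, 0.001, 1.906]
ft_force: [-0.6, 0.9, 6.0]
width: -0.0001
```

The right plunger is home as well. I'll go back over the left syringe with the jaws open and check the alignment.

Emit:
step_arm(dp=[[0,0,3],[0,0,7],[-1,3.3,8],[-2.1,6.6,8],[-3.3,9.9,8],[-4.55,13.3,8],[-4.55,13.3,6],[-4.55,13.3,4]], turn=[[0,0,0],[0,0,0],[0,0,0],[0,0,0],[0,0,0],[0,0,0],[0,0,0],[0,0,0]], grip=[1,0,-1,-1,-1,-1,-1,-1])

```text
time_s: 16.35
position: [0.4977, 0.0613, 0.19]
ee_rot: [-3.141, 0.0, 1.907]
ft_force: [-0.1, 0.0, -0.4]
width: 0.0854
```

Run:
```python
from h import *
s=arm.get_state(); print(s['position'],s['ee_rot'],s['ft_force'],s['width'])
im=vision.snapshot("side")
for b in blobs(im,(232,180,305,235),(0,0,150),(180,70,255),10): print(b, onz("side",b[0],.127),onz("side",b[0],.138))
cv2.imwrite("pics/c3.png",cv2.resize(im[140:270,180:350],None,fx=4,fy=4,interpolation=2))
```

```text
[0.4976898  0.06132517 0.18998257] [-3.14081129e+00  3.63845653e-05  1.90671555e+00] [-0.08707239  0.02085538 -0.39865573] 0.08537847610212497
(array([243.75, 198.95]), array([239, 196,  11,   7,  61])) [0.50281367 0.06771675 0.127     ] [0.49610203 0.05482428 0.138     ]
(array([267.78, 213.58]), array([263, 210,  11,   8,  65])) [ 0.51932324 -0.01060072  0.127     ] [ 0.51228266 -0.02193274  0.138     ]
(array([293.65, 225.71]), array([289, 223,  10,   7,  52])) [ 0.54237408 -0.07758966  0.127     ] [ 0.53487421 -0.08758693  0.138     ]
```

View pics/c3.png

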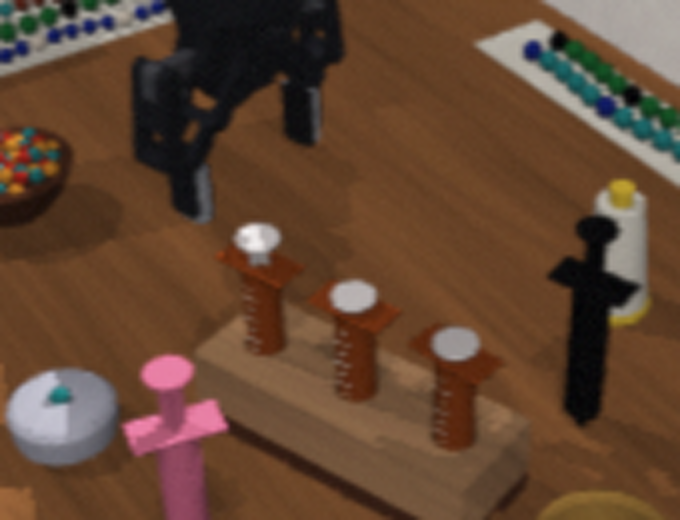

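The middle and right discs sit low at home. The left one stands about 10 mm higher, and the open fingers straddle its narrow side. I'll descend to the barrel and grip.

Emit:
step_arm(dp=[[0,-0.04,-2],[0,-0.04,-4],[0,-0.04,-6],[0,-0.04,-8],[0,-0.04,-8.9],[0,-0.04,-8.9],[0,-0.04,-8.9],[0,-0.04,-8.9]], turn=[[0,0,0],[0,0,0],[0,0,0],[0,0,0],[0,0,0],[0,0,0],[0,0,0],[0,0,0]], grip=[-1,-1,-1,-1,-1,-1,0,0.2], squeeze=30)

```text
time_s: 17.4
position: [0.4989, 0.0604, 0.1026]
ee_rot: [3.14, 0.0, 1.906]
ft_force: [-0.6, -0.2, 0.3]
width: 0.0517
```

Emit:
step_arm(dp=[[0,0,0],[0,0,0],[0,0,0],[0,0,0],[0,0,0],[0,0,0.3],[0,0,0.6],[0,0,1]], turn=[[0,0,0],[0,0,0],[0,0,0],[0,0,0],[0,0,0],[0,0,0],[0,0,0],[0,0,0]], grip=[0.5,1,1,1,1,1,1,1], squeeze=30)

```text
time_s: 18.4
position: [0.4981, 0.0604, 0.1119]
ee_rot: [-3.141, -0.0, 1.906]
ft_force: [-0.4, 1.1, -0.4]
width: 0.0227
```

Emit:
step_arm(dp=[[0,0,3],[0,0,6],[0,0,10],[0,0,14],[0,0,16.5],[0.2,-4,16.5],[0.4,-9,16.5],[0.7,-14,16.5]], turn=[[0,0,0],[0,0,0],[0,0,0],[0,0,0],[0,0,0],[0,0,0],[0,0,0],[0,0,0]], grip=[1,1,1,1,1,1,1,1])

```text
time_s: 19.4
position: [0.5052, -0.0807, 0.2772]
ee_rot: [3.141, 0.0, 1.906]
ft_force: [0.6, 0.0, -1.0]
width: 0.0226
```

Emit:
step_arm(dp=[[0.3,-4,0],[0.6,-9,0],[0.9,-14,0],[1.2,-19,0],[1.5,-23.3,0],[1.5,-23.3,0],[1.5,-23.3,0],[1.5,-23.3,0]], turn=[[0,0,0],[0,0,0],[0,0,0],[0,0,0],[0,0,0],[0,0,0],[0,0,0],[0,0,0]], grip=[1,1,1,1,1,1,1,1])

```text
time_s: 20.4
position: [0.5203, -0.3114, 0.277]
ee_rot: [-3.141, -0.0, 1.907]
ft_force: [-0.4, -0.1, -1.0]
width: 0.0228
```

Run:
```python
from h import *
s=arm.get_state(); print(s['time_s'],s['position'],s['ee_rot'],s['ft_force'],s['width'])
im=vision.snapshot("side")
cv2.imwrite("pics/c4.png",cv2.resize(im[120:390,200:440],None,fx=2.2,fy=2.2,interpolation=2))
```

```text
20.4 [ 0.52029319 -0.31142195  0.2769855 ] [-3.14148369e+00 -4.97905336e-04  1.90685856e+00] [-0.37558855 -0.05630041 -1.02897955] 0.02276184580524986
```

View pics/c4.png

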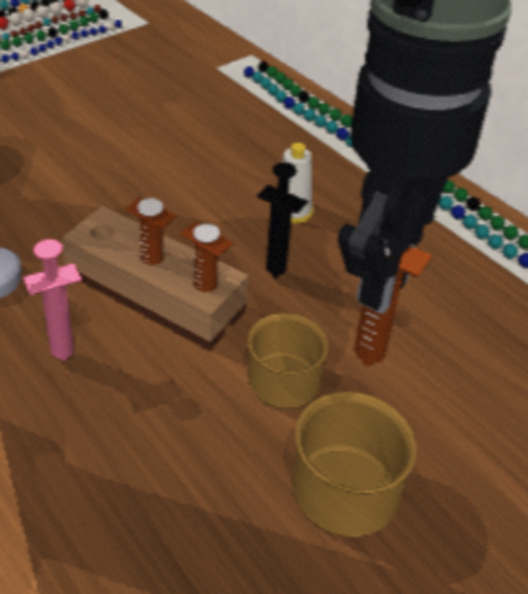

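The syringe hangs straight from the jaws above the pot, and the other two still stand in the rack with their discs low. I'll lower it with a slight lean toward -y so that it settles against the rim.

Emit:
step_arm(dp=[[0,-0.5,-3],[0,-1,-6],[0,-1.4,-8.5],[0,-1.8,-11],[0,-1.8,-13],[0,-1.8,-15],[0,-1.8,-16.3],[0,-1.8,-16.3]], turn=[[2,0,0],[4,0,0],[6,0,0],[8,0,0],[8,0,0],[8,0,0],[8,0,0],[8,0,0]], grip=[1,1,1,1,1,1,1,1])

```text
time_s: 21.45
position: [0.5194, -0.3297, 0.1121]
ee_rot: [3.097, -0.135, 1.908]
ft_force: [-0.5, 0.1, -0.5]
width: 0.0226
```

Run:
```python
from h import *
s=arm.get_state(); print(s['time_s'],s['position'],s['ee_rot'],s['ft_force'],s['width'])
im=vision.snapshot("side")
cv2.imwrite("pics/c5.png",cv2.resize(im[220:390,270:450],None,fx=3,fy=3,interpolation=2))
```

```text
21.45 [ 0.51940527 -0.32973598  0.11208198] [ 3.09691631 -0.13487634  1.90845747] [-0.50698974  0.1234091  -0.47667741] 0.02264664478084369
```

View pics/c5.png

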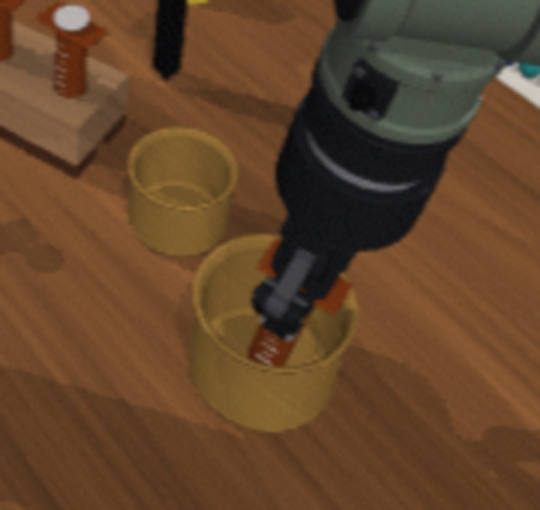

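The syringe is inside the large pot with the fingers above the rim, so I'll open and retreat along the tool axis.

Emit:
step_arm(dp=[[0,0,0],[0,0,0],[0,0,0],[0,0,0],[0,0,0],[0,0,0],[0,0,0],[0,0,0.5]], turn=[[0,0,0],[0,0,0],[0,0,0],[0,0,0],[0,0,0],[0,0,0],[0,0,0],[0,0,0]], grip=[0.3,0.2,0.1,0,-0.2,-0.4,-0.6,-0.8])

```text
time_s: 22.5
position: [0.5201, -0.3304, 0.1187]
ee_rot: [3.096, -0.133, 1.908]
ft_force: [-0.2, 0.6, 0.3]
width: 0.0769
```

Emit:
step_arm(dp=[[0,0,1],[0,0,2.5],[0,0,4],[0,0,6],[0,0,9],[0,0,13],[0,5,17],[0,10,20]], turn=[[0,0,0],[0,0,0],[0,0,0],[0,0,0],[0,0,0],[0,0,0],[0,0,0],[0,0,0]], grip=[-0.8,-0.8,-0.8,-0.8,-0.8,-0.8,-0.8,-0.8])

```text
time_s: 23.5
position: [0.5205, -0.2302, 0.3215]
ee_rot: [3.094, -0.13, 1.907]
ft_force: [0.7, -0.2, 0.2]
width: 0.0769
```

Run:
```python
from h import *
s=arm.get_state(); print(s['time_s'],s['position'],s['ee_rot'],s['ft_force'],s['width'])
im=vision.snapshot("side")
cv2.imwrite("pics/c6.png",cv2.resize(im[130:390,170:440],None,fx=2.2,fy=2.2,interpolation=2))
```

```text
23.5 [ 0.5204835  -0.23016329  0.32153795] [ 3.09374553 -0.129986    1.90715255] [ 0.73891796 -0.22844908  0.20173315] 0.07690979137103106
```

View pics/c6.png

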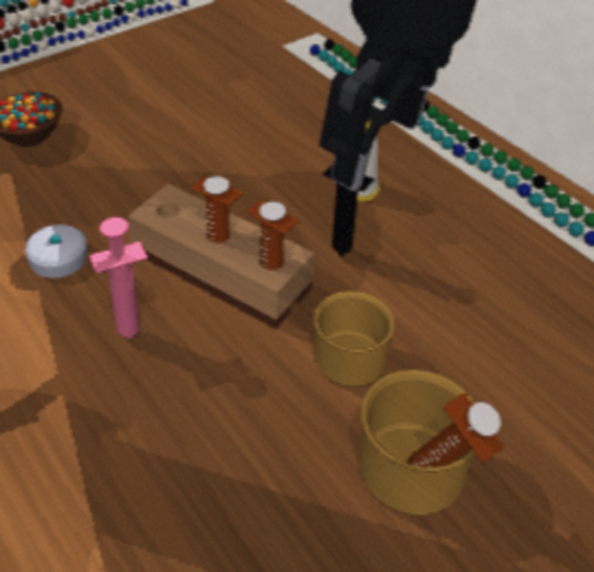

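The fouled syringe leans on the rim inside the large pot with its nozzle down, and the other two stand with plungers home. I'll check that it's settled and hand in.

Run:
```python
from h import *
ims=[vision.snapshot("side") for _ in range(6)]
W=((0,0,150),(180,70,255))
for im in(ims[0],ims[-1]): print([b[0].tolist() for b in blobs(im,(370,300,420,345),*W)],[b[0].tolist() for b in blobs(im,(232,180,305,235),*W,10)])
t=vision.snapshot("top"); 
print("moved vs start, px changed in bowl/tin:",[cv2.absdiff(t,cv2.imread("pics/top0.png"))[y0:y1,x0:x1].mean().round(2) for x0,y0,x1,y1 in((105,230,155,275),(210,265,243,297),(250,128,282,158))])
h=job.hand_in(); print(h)
```

```text
[[389.7, 319.99]] [[267.84, 213.49], [293.42, 225.32]]
[[389.75, 320.0]] [[267.91, 213.58], [293.55, 225.25]]
moved vs start, px changed in bowl/tin: [np.float64(4.19), np.float64(16.36), np.float64(4.31)]
the job is handed in; nothing more can be done
None
```

The job is handed in at about 24 s of the 64 s allowed; no verdict was reported.

- **Middle and right syringes:** both plungers ran freely at about 4 N. I pressed them home until the soft stop pushed back with 6 to 7 N. They stand in the rack with their discs at the home height.
- **Left syringe:** this was the fouled one. Its resistance rose and held at about 9.4 N at rest, with the plunger in about 21 mm. I stopped there, and the highest force I read on it was 10.3 N. It sprang back to about 19.5 mm.
- **Reject pot:** I gripped the left syringe by its barrel and put it nozzle down in the larger brass pot, where it leans on the rim. It did not move between pictures taken just before hand-in. I did not measure its nozzle height directly.
- **Bowl, thread and tin:** my picture comparison showed little change around the bowl and the thread cone. The tin's area changed more (16, against about 4). I did not check why, but I take it to be the arm's shadow or the arm in view. The arm never went near the tin, and it looked in place in the side view.

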